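Load the short feed bottle through the one-way gate of the counter lane

TASK

Take the shortest of the three plant-feed bottles, stand it in the open, flared end of the low bottle lane, and push it along the lane past the sprung gate until the gate snaps shut behind it. Leave it standing upright between the gate and the end wall, let go, and leave the other two bottles alone.

Things in the scene. Friction and masses are not known exactly. Their poses are not given: they have to be found in the camera images.
- short_bottle_center (a point): centre, 62.5 mm up, of the shortest of three round plant-feed bottles: 47 mm diameter, 125 mm tall, about 160 g, loose, sides straight up to about 90 mm, then a shoulder and narrow cap. Grip it across the sides 75 to 88 mm above its foot (12 to 25 mm above this point) so the cap clears the gripper's body. z axis up the bottle.
- middle_bottle_center (a point): centre (68.5 mm up) of a bottle of 51 mm diameter, 137 mm tall; a bystander, loose. z axis up the bottle.
- tall_bottle_center (a point): centre (74.5 mm up) of a bottle of 47 mm diameter, 149 mm tall; a bystander, loose. z axis up the bottle.
- lane: straight open-topped lane fixed to the counter, origin on the counter under its middle, +x the loading direction, z up. Flared open mouth x=-126 mm, end wall inner face x=+115 mm. Floor 4 mm, wall tops 44 mm above the counter; walls 6 mm thick, 70 mm apart inside from x=-84 mm on, wider towards the mouth. A dark steel flap (the gate) slants across it; see gate
- lane_entry (a point): point on the lane's floor (4 mm above the counter), middle line, lane x = -75 mm, in front of the gate: a good place to stand the bottle first. Axes as the lane.
- lane_pocket (a point): point on the lane's floor (4 mm above the counter) on its middle line at x = +65 mm, the middle of the pocket behind the gate, where the pushed bottle should end. Axes as the lane.
- gate (a joint): sprung gate, hinged upright in the +y wall at lane x=-12 mm; 0 = shut, tip at x=+11, y=-2 mm, top 33 mm above counter; 1.047 rad = folded into the wall. The bottle moving in +x meets it with its axis at x=-20 mm, folds it with about 2 to 4 N; it snaps back and bars return once the axis is past x=+45 mm (+91 mm at the end wall). It cannot swing towards the mouth.
Things that resemble listed ones, but are neither listed nor needed, are in the scene too. What is shaped like the part that bears short_bottle_center but orange or turquoise is not meant.

How it is judged:
By the outcome, as a careful person would: the job done as asked, in the order asked, and still so for the second after the job is handed in, with the robot touching nothing.
It also fails if it takes over 51 s, if anything falls off the work surface, if the arm or the gripper's body presses on something with over 40 N, if the wrist force passes 120 N, or if a joint passes its speed limit or range.

ROBOT

A 6-joint arm with a two-finger parallel gripper is mounted at the origin on a cart in front of the work surface, level with it; the furniture and walls round the work are solid. World frame = base frame: x ahead of the robot, y to its left, z up, the work surface at z = 0. Lengths are in m, angles in degrees, forces in N, time in s.
With the tool pointing down it reaches from about 0.4 to 0.825 m from the base axis. Payload 7 kg.
Tool frame: the origin (TCP) lies on the centre line of the jaws, within the pads' length; the fingertips stand 14 mm ahead of it and the grasp point (between the pads) lies 5 mm behind it; z points along the fingers, x is the direction in which the jaws open and shut, and the axes are right-handed (so a half turn about z gives the same grasp; the last joint's range is limited). The gripper opens to 88 mm and grips with 3 to 60 N. Pads are 19 mm wide; open, the fingers measure 130 mm over their backs; the gripper's body (78 mm by 193 mm) begins 47 mm behind the grasp point.
Start: joints at [84.746, 20.546, 0.682, 0, -70.136, -16.507], TCP at [0.25, 0.627, 0.241] pointing down, gripper open.
Joint ranges: [-176.03, 176.03], [-82.01, 121.73], [-58.28, 71.71], [-173.87, 95.51], [-174.79, -0.11], [-173.66, 173.66]. Speed limits (degrees/s): [136.94, 136.94, 172.46, 180, 180, 180].

INTERFACE

Orientations are given as [roll, pitch, yaw] about the fixed x, y, z axes, in that order (R = Rz(yaw) Ry(pitch) Rx(roll)).
In Python, from plant import * gives the robot as it stands.
- The arm moves only by the shell command python3 -m handwheel 'ROWS' [OPENING]. ROWS is JSON, a list of rows, each a list of 2 entries, a list of its own where there are three numbers: the shift along the tool's x, y, z each as a share of 0.2 m, from -1 to 1, then the turn, a rotation vector about the tool's x, y, z each as a share of 360 degrees, from -1 to 1. In form: [[[tx, ty, tz], [ax, ay, az]], ...]. A call has 1 to 5 rows; each row is the pose to reach, as a shift and turn from the pose commanded when the call began, along the tool's axes at that moment, turning the shorter way round; what a row does not reach only later rows make up. A row lasts 1/12 s, in which the tool goes at most 41.7 mm and 7.16 degrees, less where a joint would pass 70% of its speed; a pose out of reach is approached as far as the arm can. A call with a number of a shift or a turn outside -1 to 1 is refused whole. A call with a gripper value outside its range is refused whole. OPENING is the closure, from -1 (fully open) to 1 (shut), set as the call begins (- or left out, the last holds). The fingers move at their own pace and stop on an object; the grip force is fixed at half the most. Time passes only in rows, so rows that repeat a pose let the fingers close. It gives the time, the measured TCP pose, the force and the opening at its end, in the units of the state.
- get_obs(): the state, without advancing time (a new reading comes with each control period).
- snapshot(name): name is "side" or "top"; returns a dict with "color" (420x560x3 uint8, red, green, blue), "z_map" (420x560 float32, m along the optical axis (not along the pixel's ray), 0 where there is no reading), "intrinsics" (3x3 intrinsics, pixels), "rvec" (rotation vector, rad) and "tvec" (3), from world to camera coordinates, as OpenCV has them. Camera axes: x right, y down, z forward; pixel columns grow to the right and rows downward; lengths in m; the calibration is good to about 2 mm. A picture is of the moment at which its call begins.
- close_job(): hands the job in, once; it reports no verdict.
The state is a dict: "clock": time; "joint_pos": joint angles; "qvel": joint speeds; "tau": joint torques, N m; "tool_pos": TCP position; "orientation": TCP orientation; "force": force on the tool from outside, world axes, zero at the start; "moment": the same for the moment, N m; "opening": finger opening in m.
Only numpy, scipy, OpenCV 4.12 (cv2) and the standard library are available. Lean on these libraries where they do the work, as an engineer would, in place of code of your own. Each camera call takes 0.05 s, during which the arm holds its last target. There are 200 camera calls.

## Working session

There is one attempt and no reset: what is moved stays moved. The work goes in short steps, Python scripts to look and compute and a shell command to move; the robot and the scene stay as the last step left them, time stands still between calls to the robot, and variables do not carry over. Pictures are saved under pics/ and viewed, about 8 in all and at most 12, crops included, and the job is handed in when it is done.

```bash
mkdir -p pics; ls; cat > h.py <<'E'
from plant import *
import numpy as np, cv2
def snap(n):
    s=snapshot(n); K=np.array(s["intrinsics"]);R=cv2.Rodrigues(np.array(s["rvec"],float))[0];t=np.array(s["tvec"],float).ravel()
    z=s["z_map"]; v,u=np.mgrid[:z.shape[0],:z.shape[1]]
    pc=np.stack([(u-K[0,2])/K[0,0]*z,(v-K[1,2])/K[1,1]*z,z],-1)
    P=(pc-t)@R; P[z==0]=np.nan
    return s["color"],P
def save(n,c): cv2.imwrite("pics/"+n,cv2.cvtColor(c,cv2.COLOR_RGB2BGR))
E
python3 - <<'E'
from h import *
for n in("top","side"):
    c,P=snap(n); save(n+"1.png",c); np.savez("pics/"+n+"1.npz",c=c,P=P)
o=get_obs();print(o)
E
```

```text
pics
{'clock': 0.1, 'joint_pos': array([ 8.47453494e+01,  2.05876671e+01,  6.39306806e-01, -1.52297787e-02,
       -7.01364243e+01, -1.65060530e+01]), 'qvel': array([ 0.02721014, -0.13718487,  0.22479456,  0.02907832,  0.03916339,
        0.03170125]), 'tau': array([-1.97691967e-03, -5.84167707e+01,  2.93752849e+01,  7.01564357e+00,
        1.01602566e-02, -4.55599275e-05]), 'tool_pos': array([0.25013655, 0.62649961, 0.23972261]), 'orientation': array([-1.79989637e+02, -8.53585993e-02, -1.11765897e+02]), 'force': array([ 0.42585863, -0.53649216, -0.18684181]), 'moment': array([-0.07284032,  0.03074869, -0.0196196 ]), 'opening': 0.08747710285874573}
```

View pics/top1.png

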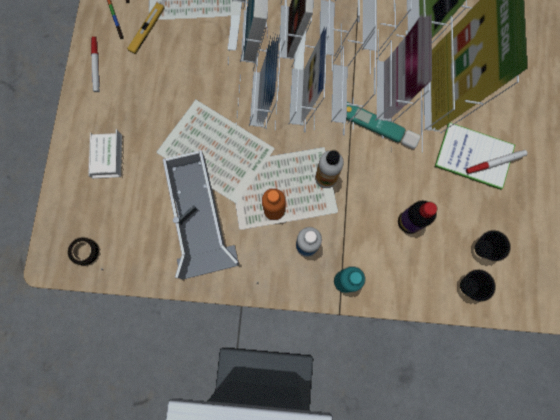

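View pics/side1.png

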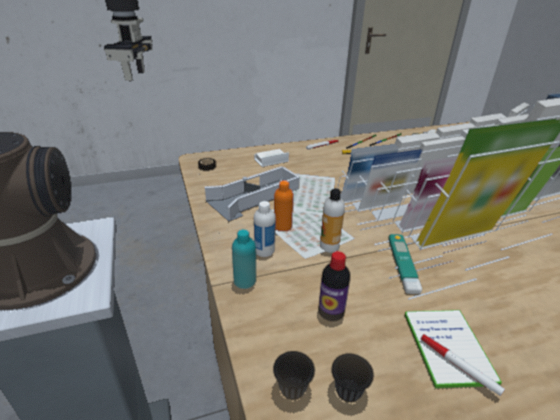

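The top picture shows the lane with its mouth at about (208,265), its end wall at (187,158) and the gate at (187,214). The bottles are white cap (309,240), black cap (331,160) and red cap (425,212), with orange and turquoise decoys at (273,203) and (350,280). Next I'll measure them.

```bash
python3 - <<'E'
from h import *
T=np.load("pics/top1.npz");P=T["P"];S=np.load("pics/side1.npz")["P"]
allp=np.concatenate([P.reshape(-1,3),S.reshape(-1,3)]);allp=allp[~np.isnan(allp[:,0])]
for n,(u,v) in dict(white=(309,238),black=(331,160),red=(427,210),orange=(273,200),turq=(350,276)).items():
    p=P[v-6:v+7,u-6:u+7].reshape(-1,3);p0=p[np.nanargmax(p[:,2])]
    q=allp[np.hypot(*(allp[:,:2]-p0[:2]).T)<.045]
    cap=q[q[:,2]>p0[2]-.008]
    b=q[(q[:,2]>.02)&(q[:,2]<.085)]
    f=np.linalg.lstsq(np.c_[2*b[:,:2],np.ones(len(b))],(b[:,:2]**2).sum(1),rcond=None)[0]
    print(n,"top",p0.round(4),"z99",np.percentile(q[:,2],99.5).round(4),"cap",cap.mean(0).round(4),"circ",f[:2].round(4),"r",np.sqrt(f[2]+f[0]**2+f[1]**2).round(4),len(b))
# lane
for (u,v) in [(208,265),(187,158),(187,214),(200,230),(190,190),(167,170),(205,165),(183,268),(235,262)]:
    print((u,v),P[v,u].round(4))
# lane wall tops: z 38..48mm
m=(P[...,2]>.036)&(P[...,2]<.05); m[:145]=0;m[280:]=0;m[:,:158]=0;m[:,242:]=0
q=P[m];np.save("pics/walls.npy",q)
import numpy as np
c=T["c"].copy();save("lane_crop.png",cv2.resize(c[140:285,150:250],None,fx=4,fy=4,interpolation=cv2.INTER_CUBIC))
# straight-wall fit: scan direction angle maximising peaks
img=np.zeros((600,600,3),np.uint8)
for p in q:
    i=int((p[0]-.3)*1500);j=int((.45-p[1])*1500)
    if 0<=i<600 and 0<=j<600: cv2.circle(img,(j,599-i),2,(255,255,255),-1)
print(len(q),q.min(0),q.max(0)); save("walls.png",img)
E
```

```text
white top [ 0.4807 -0.0792  0.1284] z99 0.1269 cap [ 0.4751 -0.0868  0.1251] circ [ 0.4745 -0.0867] r 0.0225 599
black top [ 0.6152 -0.1109  0.1524] z99 0.1513 cap [ 0.6221 -0.1157  0.1492] circ [ 0.6222 -0.1158] r 0.0225 695
red top [ 0.5426 -0.2856  0.1403] z99 0.1386 cap [ 0.543  -0.2968  0.1363] circ [ 0.543  -0.2967] r 0.025 1015
orange top [ 0.5394 -0.0125  0.1295] z99 0.1277 cap [ 0.5442 -0.0127  0.1252] circ [ 0.5435 -0.0133] r 0.022 582
turq top [ 0.415  -0.1656  0.1284] z99 0.1271 cap [ 0.409  -0.1718  0.1249] circ [ 0.4082 -0.1699] r 0.0231 711
(208, 265) [0.4172 0.1123 0.0044]
(187, 158) [0.6332 0.179  0.0295]
(187, 214) [0.514  0.1625 0.0324]
(200, 230) [0.4878 0.1377 0.0044]
(190, 190) [0.5701 0.1686 0.009 ]
(167, 170) [0.5991 0.2124 0.0449]
(205, 165) [0.6178 0.1372 0.0411]
(183, 268) [0.4055 0.1582 0.0225]
(235, 262) [0.4247 0.0532 0.0453]
1003 [0.38573939 0.04939541 0.03600729] [0.64867562 0.2240993  0.04999653]
```

View pics/lane_crop.png

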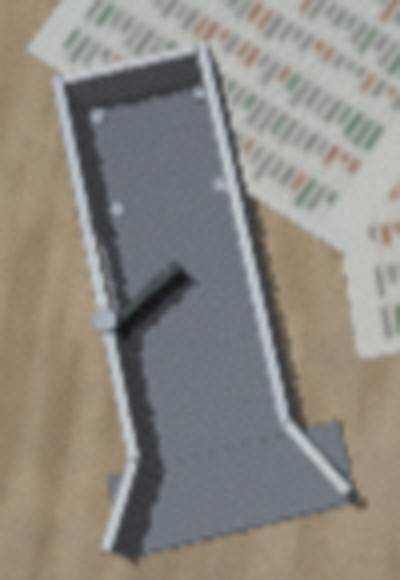

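View pics/walls.png

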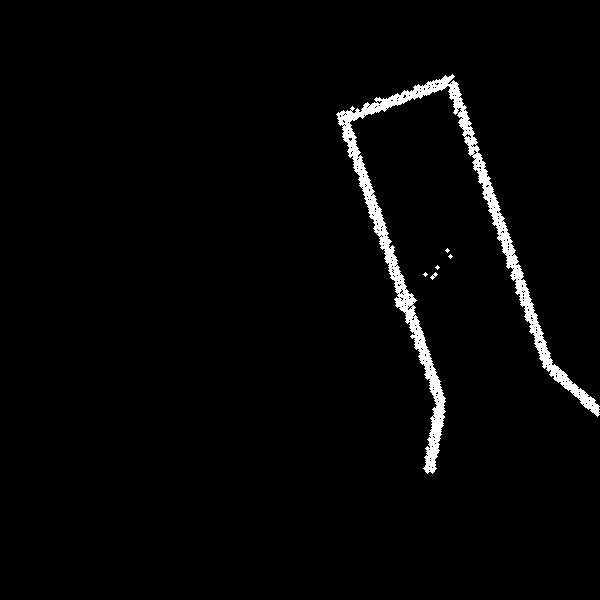

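White is the shortest, with its top at about 125 mm and a fitted radius of 22.5 mm. The wall outline is clean: the gate hinge is on the left wall and the mouth faces the robot. I'll fit the lane model next and work out the first shares.

```bash
cat >> h.py <<'E'
from scipy.spatial.transform import Rotation as Ro
def rel(pos,yaw,o=None):
    o=o or get_obs(); R=Ro.from_euler("xyz",o["orientation"],degrees=True)
    Rt=Ro.from_euler("xyz",[180,0,yaw],degrees=True)
    d=R.inv().apply(np.array(pos)-o["tool_pos"])/.2; r=(R.inv()*Rt).as_rotvec(degrees=True)/360
    print("t",o["clock"].round(2) if hasattr(o["clock"],'round') else o["clock"],"tcp",o["tool_pos"].round(4),o["orientation"].round(2),"F",np.round(o["force"],1),"open",round(o["opening"],4),"\n shift",d.round(4),"turn",r.round(4))
E
python3 - <<'E'
from h import *
from scipy.optimize import least_squares
q=np.load("pics/walls.npy");q=q[(q[:,2]>.04)]
ang=np.radians(16)
def loc(p,X):
    c,s=np.cos(p[2]),np.sin(p[2]);d=X[:,:2]-p[:2];return np.c_[d@[c,s],d@[-s,c]]
def f(p):
    l=loc(p,q); s=np.abs(np.abs(l[:,1])-.038)+1*np.maximum(0,-.078-l[:,0]); e=np.abs(l[:,0]-.118)+np.maximum(0,np.abs(l[:,1])-.041)
    r=np.minimum(s,e); return np.where(l[:,0]<-.075,0,np.minimum(r,.02))
r=least_squares(f,[.52,.147,ang],loss="soft_l1",f_scale=.003,diff_step=1e-5)
p=r.x;print(p,np.degrees(p[2]),"rms mm",np.sqrt((f(p)**2).mean())*1e3)
l=loc(p,q)
for a,b,n in[(-.07,-.03,''),(.02,.1,'')]:
    for sg in(1,-1):
        k=(l[:,0]>a)&(l[:,0]<b)&(l[:,1]*sg>.02);print(a,sg,np.mean(l[k,1]).round(4),k.sum())
k=np.abs(l[:,1])<.03;print("end",np.median(l[k&(l[:,0]>.09),0]),"mouth",l[:,0].min())
c,s=np.cos(p[2]),np.sin(p[2])
for x in(-.075,.065,-.012):print(x,p[0]+c*x,p[1]+s*x)
rel([.4745,-.0867,.241],137)
E
```

```text
[0.52181412 0.14714165 0.33083284] 18.95532519194507 rms mm 1.7281154275201687
-0.07 1 0.0378 64
-0.07 -1 -0.038 62
0.02 1 0.038 124
0.02 -1 -0.0379 115
end 0.11755785270272619 mouth -0.1239257095909902
-0.075 0.45088121166033035 0.12277933709772999
0.065 0.5832893113953747 0.16825565098259276
-0.012 0.5104648565411003 0.14324367834591822
t 0.1 tcp [0.2501 0.6265 0.2397] [-1.7999e+02 -9.0000e-02 -1.1177e+02] F [ 0.4 -0.5 -0.2] open 0.0875 
 shift [ 2.8958e+00 -2.3642e+00 -1.6000e-03] turn [-2.00e-04 -1.00e-04  3.09e-01]
```

```bash
H="python3 -m handwheel"
$H '[[[0.145,-0.118,0],[0,0,0.0155]],[[0.29,-0.236,0],[0,0,0.031]],[[0.434,-0.355,0],[0,0,0.0465]],[[0.579,-0.473,0],[0,0,0.062]],[[0.724,-0.591,0],[0,0,0.0773]]]' -1
$H '[[[0.073,-0.172,0],[0,0,0.0155]],[[0.146,-0.344,0],[0,0,0.031]],[[0.219,-0.517,0],[0,0,0.0465]],[[0.292,-0.689,0],[0,0,0.062]],[[0.365,-0.861,0],[0,0,0.0773]]]'
$H '[[[-0.016,-0.186,0],[0,0,0.0155]],[[-0.031,-0.373,0],[0,0,0.031]],[[-0.047,-0.559,0],[0,0,0.0465]],[[-0.062,-0.746,0],[0,0,0.062]],[[-0.078,-0.932,0],[0,0,0.0773]]]'
python3 -c "
from h import *
rel([.4745,-.0867,.241],137)"
```

```text
clock: 0.52
tool_pos: [0.3064, 0.4466, 0.2401]
orientation: [-180.0, -0.0, -139.9]
force: [0.3, 0.2, 0.7]
opening: 0.0875
clock: 0.93
tool_pos: [0.3623, 0.2682, 0.2405]
orientation: [180.0, -0.0, -167.7]
force: [0.5, -1.0, 0.0]
opening: 0.0875
clock: 1.35
tool_pos: [0.4181, 0.0898, 0.2407]
orientation: [180.0, 0.0, 164.5]
force: [1.3, -0.3, 0.1]
opening: 0.0876
t 1.35 tcp [0.4181 0.0898 0.2407] [1.7997e+02 1.0000e-02 1.6450e+02] F [ 1.3 -0.3  0.1] open 0.0876 
 shift [-0.5076 -0.7749 -0.0019] turn [0.0001 0.     0.0764]
```

```bash
H="python3 -m handwheel"
$H '[[[-0.127,-0.194,0],[0,0,0.019]],[[-0.254,-0.388,0],[0,0,0.038]],[[-0.381,-0.582,0],[0,0,0.057]],[[-0.508,-0.775,0],[0,0,0.0764]],[[-0.508,-0.775,0],[0,0,0.0764]]]'
python3 - <<'E'
from h import *
rel([.4745,-.0867,.079],137)
for n in("top","side"):
    c,P=snap(n); save(n+"2.png",c)
E
```

```text
clock: 1.77
tool_pos: [0.4758, -0.0882, 0.2402]
orientation: [-179.9, -0.0, 136.7]
force: [-0.3, 0.0, 1.0]
opening: 0.0875
t 1.7667 tcp [ 0.4758 -0.0882  0.2402] [-1.7995e+02 -1.0000e-02  1.3670e+02] F [-0.3  0.   1. ] open 0.0875 
 shift [0.01   0.0017 0.806 ] turn [-0.0001 -0.     -0.0008]
```

View pics/side2.png

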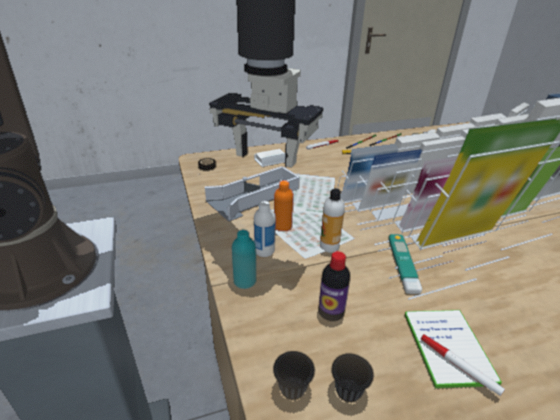

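The gripper hangs centred over the white bottle, with fingertips at (241,155) and (291,165) and the cap at (265,207). Descending clear of the orange and black bottles.

```bash
H="python3 -m handwheel"
$H '[[[0.005,0.001,0.1],[0,0,0]],[[0.01,0.001,0.2],[0,0,0]],[[0.01,0.001,0.3],[0,0,0]],[[0.01,0.001,0.4],[0,0,0]],[[0.01,0.001,0.5],[0,0,0]]]'
$H '[[[0,0,0.08],[0,0,0]],[[0,0,0.16],[0,0,0]],[[0,0,0.24],[0,0,0]],[[0,0,0.3],[0,0,0]],[[0,0,0.3],[0,0,0]]]'
python3 - <<'E'
from h import *
rel([.4745,-.0867,.079],137)
E
```

```text
clock: 2.28
tool_pos: [0.4737, -0.0826, 0.1397]
orientation: [180.0, -0.0, 137.3]
force: [0.4, 0.6, 0.2]
opening: 0.0872
clock: 2.7
tool_pos: [0.4722, -0.0828, 0.0783]
orientation: [-179.8, -0.2, 137.3]
force: [-0.5, -0.3, 0.4]
opening: 0.0882
t 2.7 tcp [ 0.4722 -0.0828  0.0783] [-1.7981e+02 -1.7000e-01  1.3727e+02] F [-0.5 -0.3  0.4] open 0.0882 
 shift [-0.0216 -0.0068 -0.0035] turn [-0.0005 -0.0005  0.0008]
```

```bash
H="python3 -m handwheel"
$H '[[[-0.02,-0.007,-0.003],[0,0,0]],[[-0.02,-0.007,-0.003],[0,0,0]]]'
$H '[[[0,0,0],[0,0,0]],[[0,0,0],[0,0,0]],[[0,0,0],[0,0,0]],[[0,0,0],[0,0,0]],[[0,0,0],[0,0,0]]]' 1
$H '[[[0,0,0],[0,0,0]],[[0,0,0],[0,0,0]],[[0,0,0],[0,0,0]],[[0,0,0],[0,0,0]],[[0,0,0],[0,0,0]]]'
python3 - <<'E'
from h import *
rel([.4745,-.0867,.079],137)
E
```

```text
clock: 2.87
tool_pos: [0.477, -0.0868, 0.082]
orientation: [180.0, 0.0, 137.3]
force: [-0.0, 0.1, -0.4]
opening: 0.0878
clock: 3.28
tool_pos: [0.4762, -0.0869, 0.0814]
orientation: [180.0, 0.0, 137.2]
force: [-0.5, -0.1, 0.3]
opening: 0.0598
clock: 3.7
tool_pos: [0.4761, -0.0869, 0.0812]
orientation: [-180.0, -0.0, 137.2]
force: [0.0, -0.1, 0.1]
opening: 0.0466
t 3.7 tcp [ 0.4761 -0.0869  0.0812] [-180.     -0.    137.25] F [ 0.  -0.1  0.1] open 0.0466 
 shift [ 0.0066 -0.0047  0.0108] turn [-0.     -0.      0.0007]
```

Gripped: opening 46.6 mm against a 47 mm diameter, at 86 mm above its foot. Lifting.

```bash
H="python3 -m handwheel"
$H '[[[0,0,-0.05],[0,0,0]],[[0,0,-0.15],[0,0,0]],[[0,0,-0.3],[0,0,0]],[[0,0,-0.45],[0,0,0]],[[0,0,-0.6],[0,0,0]]]'
$H '[[[0,0,-0.1],[0,0,0]],[[0,0,-0.15],[0,0,0]],[[0,0,-0.15],[0,0,0]]]'
python3 - <<'E'
from h import *
rel([.4509,.1228,.231],108.96)
E
```

```text
clock: 4.12
tool_pos: [0.4756, -0.087, 0.2021]
orientation: [-179.9, -0.0, 137.2]
force: [1.4, 0.8, -1.7]
opening: 0.0466
clock: 4.37
tool_pos: [0.4771, -0.0868, 0.233]
orientation: [179.8, 0.1, 137.3]
force: [0.1, 0.2, -2.1]
opening: 0.0465
t 4.3667 tcp [ 0.4771 -0.0868  0.233 ] [1.7983e+02 1.4000e-01 1.3726e+02] F [ 0.1  0.2 -2.1] open 0.0465 
 shift [0.8076 0.6805 0.0104] turn [0.0006 0.0003 0.0786]
```

```bash
H="python3 -m handwheel"
$H '[[[0.08,0.067,0],[0,0,0.008]],[[0.22,0.185,0],[0,0,0.022]],[[0.38,0.32,0],[0,0,0.037]],[[0.54,0.455,0],[0,0,0.053]],[[0.68,0.573,0],[0,0,0.067]]]'
python3 - <<'E'
from h import *
rel([.4509,.1228,.231],108.96)
E
```

```text
clock: 4.78
tool_pos: [0.4526, 0.0906, 0.2292]
orientation: [-179.8, 0.0, 112.8]
force: [1.5, 0.2, -1.0]
opening: 0.0466
t 4.7833 tcp [0.4526 0.0906 0.2292] [-179.84    0.    112.79] F [ 1.5  0.2 -1. ] open 0.0466 
 shift [ 0.1519  0.0545 -0.0093] turn [-0.0004  0.      0.0106]
```

```bash
H="python3 -m handwheel"
$H '[[[0.07,0.025,0],[0,0,0.005]],[[0.13,0.05,0],[0,0,0.0106]],[[0.13,0.05,0],[0,0,0.0106]],[[0.13,0.05,0],[0,0,0.0106]],[[0.13,0.05,0],[0,0,0.0106]]]'
python3 - <<'E'
from h import *
rel([.4509,.1228,.231],108.96)
E
```

```text
clock: 5.2
tool_pos: [0.4525, 0.1168, 0.2298]
orientation: [-179.9, 0.0, 109.4]
force: [-0.5, -0.4, -0.2]
opening: 0.0465
t 5.2 tcp [0.4525 0.1168 0.2298] [-1.7987e+02  3.0000e-02  1.0936e+02] F [-0.5 -0.4 -0.2] open 0.0465 
 shift [ 0.0309  0.0026 -0.0059] turn [-0.0004  0.0001  0.0011]
```

```bash
H="python3 -m handwheel"
$H '[[[0.03,0.003,0.03],[0,0,0.001]],[[0.03,0.003,0.13],[0,0,0.001]],[[0.03,0.003,0.25],[0,0,0.001]],[[0.03,0.003,0.37],[0,0,0.001]],[[0.03,0.003,0.47],[0,0,0.001]]]'
$H '[[[0,0,0.08],[0,0,0]],[[0,0,0.14],[0,0,0]],[[0,0,0.18],[0,0,0]],[[0,0,0.2],[0,0,0]],[[0,0,0.2],[0,0,0]]]'
python3 - <<'E'
from h import *
rel([.4509,.1228,.0852],108.96)
c,P=snap("side");save("side3.png",cv2.resize(c[60:280,140:420],None,fx=2.5,fy=2.5))
E
```

```text
clock: 5.62
tool_pos: [0.451, 0.1223, 0.1352]
orientation: [-179.9, -0.0, 108.9]
force: [0.9, 0.2, -1.6]
opening: 0.0463
clock: 6.03
tool_pos: [0.4513, 0.1227, 0.0964]
orientation: [-179.9, 0.0, 108.9]
force: [-0.6, 0.1, -0.4]
opening: 0.0466
t 6.0333 tcp [0.4513 0.1227 0.0964] [-1.7992e+02  3.0000e-02  1.0891e+02] F [-0.6  0.1 -0.4] open 0.0466 
 shift [ 0.0011 -0.0018  0.0559] turn [-0.0002  0.0001 -0.0001]
```

View pics/side3.png

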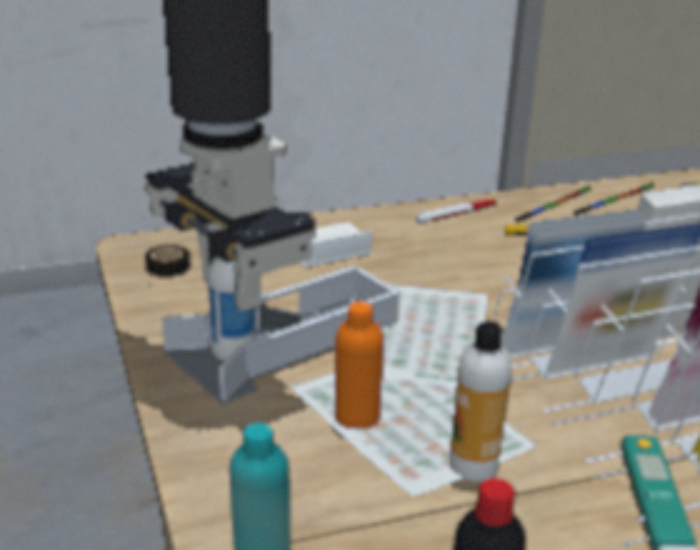

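The bottle (crop, ~(235,310)) hangs upright in the lane's mouth, and the fingers are clear of the walls. Lowering gently to the floor.

```bash
H="python3 -m handwheel"
$H '[[[0,0,0.015],[0,0,0]],[[0,0,0.03],[0,0,0]],[[0,0,0.045],[0,0,0]],[[0,0,0.045],[0,0,0]],[[0,0,0.045],[0,0,0]]]'
$H '[[[0,0,0.004],[0,0,0]],[[0,0,0.007],[0,0,0]],[[0,0,0.007],[0,0,0]]]'
$H '[[[0,0,0.004],[0,0,0]],[[0,0,0.004],[0,0,0]]]'
```

```text
clock: 6.5
tool_pos: [0.4516, 0.1233, 0.0882]
orientation: [-180.0, 0.0, 109.0]
force: [0.9, 0.1, -1.4]
opening: 0.0465
clock: 6.75
tool_pos: [0.4516, 0.1233, 0.0868]
orientation: [180.0, -0.0, 109.0]
force: [-0.1, 0.2, -1.9]
opening: 0.0468
clock: 6.92
tool_pos: [0.4516, 0.1233, 0.0859]
orientation: [-180.0, -0.0, 109.0]
force: [1.1, 0.4, -0.6]
opening: 0.0464
```

Within 1 mm of the floor. Next I lower the last bit, release so the bottle stands, then re-grip.

```bash
H="python3 -m handwheel"
$H '[[[0,0,0.004],[0,0,0]],[[0,0,0.004],[0,0,0]]]'
$H '[[[0,0,0],[0,0,0]],[[0,0,0],[0,0,0]],[[0,0,0],[0,0,0]]]' 0
$H '[[[0,0,0],[0,0,0]],[[0,0,0],[0,0,0]],[[0,0,0],[0,0,0]],[[0,0,0],[0,0,0]],[[0,0,0],[0,0,0]]]' 1
$H '[[[0,0,0],[0,0,0]],[[0,0,0],[0,0,0]],[[0,0,0],[0,0,0]]]'
python3 - <<'E'
from h import *
rel([.5833,.1683,.0852],108.96)
E
```

```text
clock: 7.08
tool_pos: [0.4518, 0.1233, 0.0852]
orientation: [180.0, 0.0, 109.0]
force: [0.2, 1.3, -0.4]
opening: 0.0465
clock: 7.33
tool_pos: [0.4517, 0.1233, 0.0852]
orientation: [180.0, -0.0, 109.0]
force: [-0.1, 0.1, -0.7]
opening: 0.047
clock: 7.75
tool_pos: [0.4517, 0.1233, 0.0852]
orientation: [180.0, -0.0, 109.0]
force: [0.2, -0.1, -0.5]
opening: 0.0464
clock: 8.0
tool_pos: [0.4517, 0.1233, 0.0852]
orientation: [180.0, 0.0, 109.0]
force: [0.6, 0.7, -2.1]
opening: 0.0463
t 8.0 tcp [0.4517 0.1233 0.0852] [180.     0.   108.96] F [ 0.6  0.7 -2.1] open 0.0463 
 shift [-0.0009  0.6957 -0.    ] turn [ 0.  0. -0.]
```

Closure 0 is 44 mm, so it didn't release. I'll release properly, re-grip and start the push.

```bash
H="python3 -m handwheel"
$H '[[[0,0,0],[0,0,0]],[[0,0,0],[0,0,0]],[[0,0,0],[0,0,0]],[[0,0,0],[0,0,0]]]' -0.5
$H '[[[0,0,0],[0,0,0]],[[0,0,0],[0,0,0]],[[0,0,0],[0,0,0]],[[0,0,0],[0,0,0]],[[0,0,0],[0,0,0]]]' 1
$H '[[[0,0,0],[0,0,0]],[[0,0,0],[0,0,0]],[[0,0,0],[0,0,0]]]'
$H '[[[0,0.02,0],[0,0,0]],[[0,0.05,0],[0,0,0]],[[0,0.08,0],[0,0,0]],[[0,0.11,0],[0,0,0]],[[0,0.14,0],[0,0,0]]]'
$H '[[[0,0.03,0],[0,0,0]],[[0,0.06,0],[0,0,0]],[[0,0.09,0],[0,0,0]],[[0,0.12,0],[0,0,0]],[[0,0.15,0],[0,0,0]]]'
python3 - <<'E'
from h import *
rel([.5833,.1683,.0852],108.96)
E
```

```text
clock: 8.33
tool_pos: [0.4517, 0.1233, 0.0852]
orientation: [180.0, 0.0, 109.0]
force: [-0.1, 0.6, -0.7]
opening: 0.0645
clock: 8.75
tool_pos: [0.4517, 0.1233, 0.0852]
orientation: [180.0, -0.0, 109.0]
force: [-0.0, 2.5, 0.9]
opening: 0.0462
clock: 9.0
tool_pos: [0.4517, 0.1233, 0.0852]
orientation: [180.0, -0.0, 109.0]
force: [-0.5, 0.6, -0.2]
opening: 0.0464
clock: 9.42
tool_pos: [0.4784, 0.1329, 0.0859]
orientation: [180.0, -0.0, 109.0]
force: [-4.2, 2.7, 6.3]
opening: 0.0464
clock: 9.83
tool_pos: [0.5066, 0.1418, 0.085]
orientation: [-179.9, 0.0, 108.9]
force: [-3.1, -1.9, 3.9]
opening: 0.0464
t 9.8333 tcp [0.5066 0.1418 0.085 ] [-1.7993e+02  2.0000e-02  1.0895e+02] F [-3.1 -1.9  3.9] open 0.0464 
 shift [ 0.0007  0.4057 -0.0014] turn [-0.0002  0.0001 -0.    ]
```

Gate contact is only a few newtons, as expected. Continuing to the pocket.

```bash
H="python3 -m handwheel"
$H '[[[0,0.03,0],[0,0,0]],[[0,0.06,0],[0,0,0]],[[0,0.09,0],[0,0,0]],[[0,0.12,0],[0,0,0]],[[0,0.15,0],[0,0,0]]]'
$H '[[[0,0.03,0],[0,0,0]],[[0,0.06,0],[0,0,0]],[[0,0.09,0],[0,0,0]],[[0,0.12,0],[0,0,0]],[[0,0.15,0],[0,0,0]]]'
$H '[[[0,0.03,0],[0,0,0]],[[0,0.06,0],[0,0,0]],[[0,0.09,0],[0,0,0]],[[0,0.11,0],[0,0,0]],[[0,0.11,0],[0,0,0]]]'
python3 - <<'E'
from h import *
rel([.5833,.1683,.0852],108.96)
c,P=snap("top");save("top4.png",cv2.resize(c[140:285,150:250],None,fx=4,fy=4))
E
```

```text
clock: 10.25
tool_pos: [0.5347, 0.1517, 0.0848]
orientation: [-179.9, 0.0, 108.9]
force: [-4.3, -2.0, 2.7]
opening: 0.0464
clock: 10.67
tool_pos: [0.5631, 0.1611, 0.0847]
orientation: [-179.9, 0.0, 109.0]
force: [-3.0, -2.4, 1.9]
opening: 0.0465
clock: 11.08
tool_pos: [0.5859, 0.1694, 0.0853]
orientation: [179.9, 0.0, 109.0]
force: [1.4, -1.9, 0.2]
opening: 0.0462
t 11.0833 tcp [0.5859 0.1694 0.0853] [179.87   0.   108.97] F [ 1.4 -1.9  0.2] open 0.0462 
 shift [-0.0011 -0.0141  0.0007] turn [0.0004 0.     0.    ]
```

View pics/top4.png

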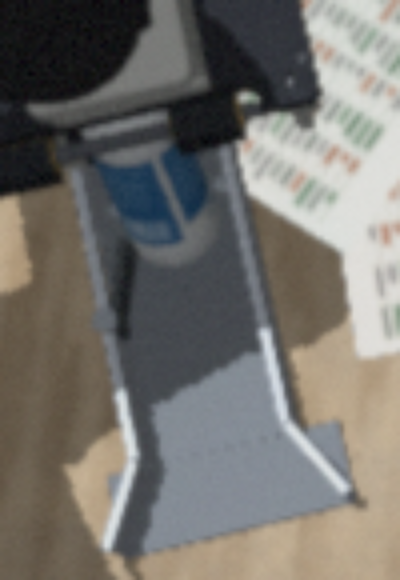

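The bottle is in the pocket at about (165,210), but the gate still looks folded along the left wall at about (122,290). I'll push another ~10 mm, wait and look again.

```bash
H="python3 -m handwheel"
$H '[[[0,0.02,0],[0,0,0]],[[0,0.04,0],[0,0,0]],[[0,0.04,0],[0,0,0]],[[0,0.04,0],[0,0,0]],[[0,0.04,0],[0,0,0]]]'
$H '[[[0,0,0],[0,0,0]],[[0,0,0],[0,0,0]],[[0,0,0],[0,0,0]],[[0,0,0],[0,0,0]],[[0,0,0],[0,0,0]]]'
python3 - <<'E'
from h import *
rel([.5833,.1683,.0852],108.96)
c,P=snap("top");save("top5.png",cv2.resize(c[140:285,150:250],None,fx=4,fy=4))
E
```

```text
clock: 11.55
tool_pos: [0.5925, 0.1716, 0.0856]
orientation: [179.9, 0.0, 109.0]
force: [4.0, -2.6, -1.2]
opening: 0.0466
clock: 11.97
tool_pos: [0.5924, 0.1716, 0.0857]
orientation: [179.9, 0.0, 109.0]
force: [4.1, -2.1, -0.5]
opening: 0.0463
t 11.9667 tcp [0.5924 0.1716 0.0857] [179.9    0.   108.97] F [ 4.1 -2.1 -0.5] open 0.0463 
 shift [-0.0007 -0.0481  0.0023] turn [0.0003 0.     0.    ]
```

View pics/top5.png

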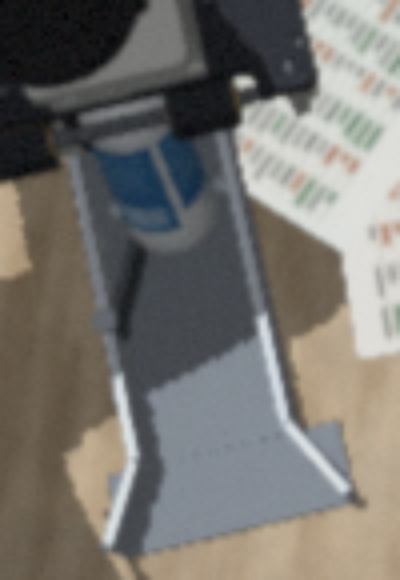

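```bash
python3 - <<'E'
from h import *
p=np.array([.52181,.14714]);a=.33083;Rm=np.array([[np.cos(a),np.sin(a)],[-np.sin(a),np.cos(a)]])
for n in("top","side"):
    c,P=snap(n);Q=P.reshape(-1,3);l=(Q[:,:2]-p)@Rm.T
    k=(np.abs(l[:,1])<.033)&(l[:,0]>-.03)&(l[:,0]<.112)
    for z0 in(.006,.02,.03,.05,.075,.1):
        m=k&(Q[:,2]>z0)&(Q[:,2]<z0+.012)
        b=l[m&(l[:,0]>.03)];g=l[m&(l[:,0]<.03)]
        print(n,z0,len(b), (b.min(0).round(4),b.max(0).round(4)) if len(b) else '', 'gate',len(g),(g.min(0).round(4),g.max(0).round(4),g[g[:,0].argmax()].round(4)) if len(g) else '')
    if n=="side":save("side6.png",cv2.resize(c[100:260,180:340],None,fx=3.7,fy=3.7,interpolation=cv2.INTER_CUBIC))
E
```

```text
top 0.006 51 (array([ 0.0321, -0.0308]), array([0.0805, 0.0329])) gate 233 (array([-0.0297, -0.0306]), array([0.0289, 0.0326]), array([ 0.0289, -0.0222]))
top 0.02 23 (array([ 0.0305, -0.0245]), array([0.0463, 0.0217])) gate 75 (array([-0.0068, -0.0196]), array([0.0299, 0.0327]), array([0.0299, 0.0168]))
top 0.03 39 (array([ 0.0301, -0.0251]), array([0.0547, 0.0213])) gate 92 (array([-0.0068, -0.017 ]), array([0.0299, 0.0327]), array([0.0299, 0.0087]))
top 0.05 96 (array([ 0.0324, -0.0252]), array([0.061 , 0.0195])) gate 1 (array([0.0299, 0.0024]), array([0.0299, 0.0024]), array([0.0299, 0.0024]))
top 0.075 105 (array([ 0.0413, -0.0249]), array([0.0675, 0.0317])) gate 0 
top 0.1 78 (array([ 0.0517, -0.0198]), array([0.0769, 0.0222])) gate 0 
side 0.006 2 (array([0.1084, 0.0284]), array([0.1104, 0.0306])) gate 40 (array([-0.0226,  0.0156]), array([0.0283, 0.0326]), array([0.0283, 0.0199]))
side 0.02 2 (array([ 0.111 , -0.0029]), array([0.1112, 0.002 ])) gate 69 (array([-0.0132, -0.0129]), array([0.0282, 0.0329]), array([0.0282, 0.0146]))
side 0.03 27 (array([ 0.03  , -0.0254]), array([0.1112, 0.0136])) gate 60 (array([-0.0134, -0.0209]), array([0.0299, 0.0329]), array([ 0.0299, -0.0209]))
side 0.05 75 (array([ 0.0309, -0.027 ]), array([0.0741, 0.011 ])) gate 3 (array([ 0.0274, -0.0037]), array([0.0294, 0.0018]), array([0.0294, 0.0018]))
side 0.075 75 (array([ 0.0393, -0.0305]), array([0.0645, 0.0284])) gate 0 
side 0.1 83 (array([ 0.0517, -0.0319]), array([0.0791, 0.0328])) gate 0
```

View pics/side6.png

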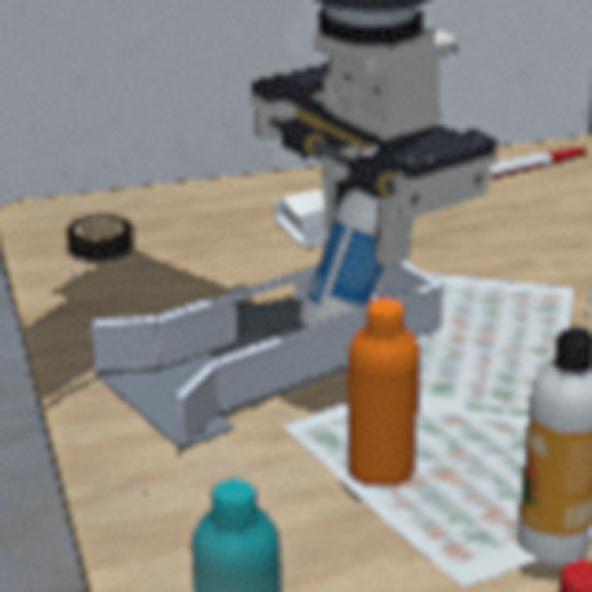

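The side crop shows that the bottle has pivoted in the pads, with its top leading by about 20° and its foot lagging, so the foot's axis is only at about x=+42. That is why the gate hasn't snapped. I'll push ~14 mm further, then measure the tilt and swing the tool about the jaw axis to right the bottle.

```bash
H="python3 -m handwheel"
$H '[[[0,0.02,0],[0,0,0]],[[0,0.04,0],[0,0,0]],[[0,0.06,0],[0,0,0]],[[0,0.07,0],[0,0,0]],[[0,0.07,0],[0,0,0]]]'
$H '[[[0,0,0],[0,0,0]],[[0,0,0],[0,0,0]],[[0,0,0],[0,0,0]]]'
cat >> h.py <<'E'
lp=np.array([.52181,.14714]);la=.33083;Rm=np.array([[np.cos(la),np.sin(la)],[-np.sin(la),np.cos(la)]])
def look():
    for n in("top","side"):
        c,P=snap(n);Q=P.reshape(-1,3);l=(Q[:,:2]-lp)@Rm.T
        sat=c.reshape(-1,3).astype(int);k=(l[:,1]>-.032)&(l[:,1]<.03)&(l[:,0]>-.03)&(l[:,0]<.112)
        for z0 in(.008,.018,.028,.05,.065,.09):
            m=k&(Q[:,2]>z0)&(Q[:,2]<z0+.01);b=l[m]
            nr=[b[np.abs(b[:,1]-y)<.005][:,0].min(initial=9).round(4) for y in(.02,.01,0,-.01,-.02)]
            print(n,z0,len(b),"min x at y=20,10,0,-10,-20:",nr)
    o=get_obs();print("tcp lane",(Rm@(o["tool_pos"][:2]-lp)).round(4),o["tool_pos"][2].round(4),o["orientation"].round(1),o["force"].round(1))
E
python3 -c "
from h import *
look()"
```

```text
clock: 12.53
tool_pos: [0.605, 0.1762, 0.0849]
orientation: [-180.0, -0.0, 109.0]
force: [-0.9, -0.1, 0.3]
opening: 0.0466
clock: 12.78
tool_pos: [0.6047, 0.176, 0.0851]
orientation: [180.0, -0.0, 109.0]
force: [-0.9, 1.0, -0.7]
opening: 0.0462
top 0.008 57 min x at y=20,10,0,-10,-20: [np.float64(-0.0289), np.float64(-0.014), np.float64(-0.0065), np.float64(-0.0282), np.float64(-0.0129)]
top 0.018 59 min x at y=20,10,0,-10,-20: [np.float64(-0.0052), np.float64(0.0002), np.float64(0.0071), np.float64(0.034), np.float64(0.0383)]
top 0.028 142 min x at y=20,10,0,-10,-20: [np.float64(-0.0055), np.float64(0.0005), np.float64(0.0056), np.float64(0.0357), np.float64(0.0399)]
top 0.05 78 min x at y=20,10,0,-10,-20: [np.float64(0.0528), np.float64(0.0437), np.float64(0.0418), np.float64(0.0461), np.float64(0.0508)]
top 0.065 90 min x at y=20,10,0,-10,-20: [np.float64(0.0591), np.float64(0.0525), np.float64(0.0514), np.float64(0.0508), np.float64(0.0557)]
top 0.09 88 min x at y=20,10,0,-10,-20: [np.float64(0.07), np.float64(0.0652), np.float64(0.0613), np.float64(0.0625), np.float64(0.067)]
si
[... 203 characters left out ...]
oat64(-0.0027), np.float64(0.0034), np.float64(9.0), np.float64(9.0)]
side 0.028 74 min x at y=20,10,0,-10,-20: [np.float64(-0.0104), np.float64(-0.0027), np.float64(0.0027), np.float64(0.0295), np.float64(0.0405)]
side 0.05 71 min x at y=20,10,0,-10,-20: [np.float64(0.0532), np.float64(0.0459), np.float64(0.0415), np.float64(0.0402), np.float64(0.0492)]
side 0.065 61 min x at y=20,10,0,-10,-20: [np.float64(9.0), np.float64(0.0521), np.float64(0.0486), np.float64(0.0478), np.float64(0.0538)]
side 0.09 57 min x at y=20,10,0,-10,-20: [np.float64(9.0), np.float64(0.0647), np.float64(0.058), np.float64(0.0609), np.float64(0.0652)]
tcp lane [0.0878 0.0004] 0.0851 [180.  -0. 109.] [-0.3  0.1 -1.2]
```

The gate has snapped shut (flap at y=0, x≈5 mm). The bottle is in the pocket but leans about 23° in the grip. Next I swing the tool about the jaw axis to right it and draw it back towards mid-pocket.

```bash
H="python3 -m handwheel"
$H '[[[0,-0.01,-0.005],[-0.008,0,0]],[[0,-0.03,-0.005],[-0.022,0,0]],[[0,-0.05,-0.005],[-0.038,0,0]],[[0,-0.07,-0.005],[-0.054,0,0]],[[0,-0.08,-0.005],[-0.064,0,0]]]'
$H '[[[0,0,0],[0,0,0]],[[0,0,0],[0,0,0]],[[0,0,0],[0,0,0]]]'
python3 - <<'E'
from h import *
look()
c,P=snap("side");save("side7.png",cv2.resize(c[100:260,180:340],None,fx=3.7,fy=3.7,interpolation=cv2.INTER_CUBIC))
E
```

```text
clock: 13.3
tool_pos: [0.6067, 0.1586, 0.0946]
orientation: [159.5, 1.4, 108.2]
force: [-4.9, 15.4, -7.5]
opening: 0.048
clock: 13.55
tool_pos: [0.613, 0.1594, 0.0984]
orientation: [159.2, 1.5, 108.2]
force: [-2.7, 10.9, 1.5]
opening: 0.048
top 0.008 54 min x at y=20,10,0,-10,-20: [np.float64(-0.0052), np.float64(-0.0252), np.float64(-0.0169), np.float64(-0.0186), np.float64(-0.025)]
top 0.018 52 min x at y=20,10,0,-10,-20: [np.float64(-0.0049), np.float64(0.0), np.float64(0.006), np.float64(0.0508), np.float64(0.0526)]
top 0.028 97 min x at y=20,10,0,-10,-20: [np.float64(-0.0062), np.float64(-0.0005), np.float64(0.0058), np.float64(0.0505), np.float64(0.0528)]
top 0.05 12 min x at y=20,10,0,-10,-20: [np.float64(9.0), np.float64(9.0), np.float64(9.0), np.float64(0.0547), np.float64(0.0546)]
top 0.065 0 min x at y=20,10,0,-10,-20: [np.float64(9.0), np.float64(9.0), np.float64(9.0), np.float64(9.0), np.float64(9.0)]
top 0.09 0 min x at y=20,10,0,-10,-20: [np.float64(9.0), np.float64(9.0), np.float64(9.0), np.float64(9.0), np.float64(9.0)]
side 0.008 24 min x at y=20,10,0,-10,-20: [np.f
[... 159 characters left out ...]
at64(-0.0031), np.float64(0.0039), np.float64(0.0483), np.float64(9.0)]
side 0.028 54 min x at y=20,10,0,-10,-20: [np.float64(-0.0071), np.float64(-0.0014), np.float64(0.0056), np.float64(0.0496), np.float64(0.0505)]
side 0.05 31 min x at y=20,10,0,-10,-20: [np.float64(9.0), np.float64(9.0), np.float64(0.0558), np.float64(0.0536), np.float64(0.0533)]
side 0.065 34 min x at y=20,10,0,-10,-20: [np.float64(9.0), np.float64(9.0), np.float64(0.061), np.float64(0.0549), np.float64(0.0534)]
side 0.09 28 min x at y=20,10,0,-10,-20: [np.float64(0.078), np.float64(0.0778), np.float64(0.0646), np.float64(0.0605), np.float64(0.0585)]
tcp lane [ 0.0904 -0.0179] 0.0983 [159.2   1.5 108.2] [-2.8 11.3  2.8]
```

View pics/side7.png

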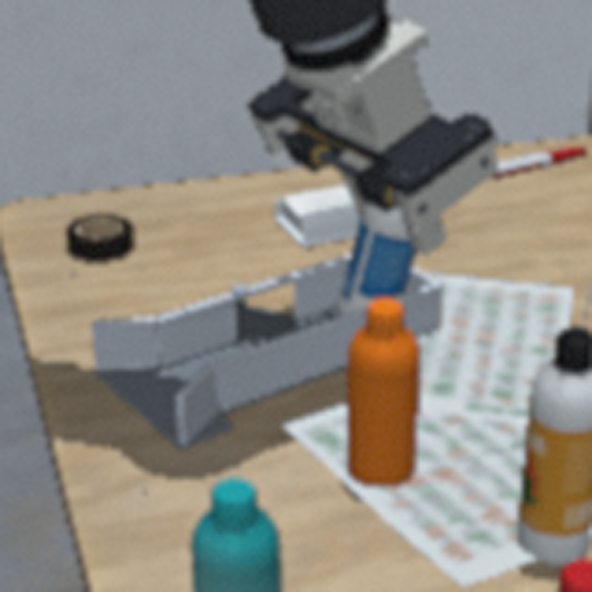

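```bash
cat >> h.py <<'E'
def rel2(lx,ly,z,roll,yaw=108.96):
    o=get_obs(); R=Ro.from_euler("xyz",o["orientation"],degrees=True);Rt=Ro.from_euler("xyz",[roll,0,yaw],degrees=True)
    w=np.r_[lp+Rm.T@[lx,ly],z]
    print("joints",o["joint_pos"].round(1),"shift",(R.inv().apply(w-o["tool_pos"])/.2).round(4),"turn",((R.inv()*Rt).as_rotvec(degrees=True)/360).round(4),"F",o["force"].round(1))
E
python3 -c "
from h import *
rel2(.078,0,.09,159.2)"
```

```text
joints [  34.    14.4  -43.7   29.9  -14.  -133.4] shift [ 0.0899 -0.0731  0.014 ] turn [-0.      0.0048 -0.0004] F [-2.4 10.5  2.9]
```

The wrist is near its singularity (q5=-14°), so the tool drifted sideways. I'll bring it back to the middle line slowly.

```bash
H="python3 -m handwheel"
$H '[[[0.02,-0.015,0],[0,0,0]],[[0.04,-0.03,0.005],[0,0.001,0]],[[0.06,-0.045,0.005],[0,0.002,0]],[[0.08,-0.06,0.01],[0,0.004,0]],[[0.09,-0.07,0.01],[0,0.005,0]]]'
$H '[[[0,0,0],[0,0,0]],[[0,0,0],[0,0,0]]]'
python3 -c "
from h import *
look();rel2(.078,0,.09,159.2)"
```

```text
clock: 14.12
tool_pos: [0.5942, 0.1683, 0.0897]
orientation: [159.6, 0.1, 108.6]
force: [1.4, -6.6, 10.6]
opening: 0.0471
clock: 14.28
tool_pos: [0.5944, 0.1686, 0.0898]
orientation: [159.5, 0.1, 108.6]
force: [1.4, -3.4, 6.5]
opening: 0.0473
top 0.008 76 min x at y=20,10,0,-10,-20: [np.float64(-0.0219), np.float64(-0.0205), np.float64(-0.0287), np.float64(-0.0287), np.float64(-0.027)]
top 0.018 46 min x at y=20,10,0,-10,-20: [np.float64(-0.0063), np.float64(0.0008), np.float64(0.0069), np.float64(0.042), np.float64(9.0)]
top 0.028 66 min x at y=20,10,0,-10,-20: [np.float64(-0.0051), np.float64(0.0007), np.float64(0.0043), np.float64(0.0421), np.float64(9.0)]
top 0.05 0 min x at y=20,10,0,-10,-20: [np.float64(9.0), np.float64(9.0), np.float64(9.0), np.float64(9.0), np.float64(9.0)]
top 0.065 0 min x at y=20,10,0,-10,-20: [np.float64(9.0), np.float64(9.0), np.float64(9.0), np.float64(9.0), np.float64(9.0)]
top 0.09 0 min x at y=20,10,0,-10,-20: [np.float64(9.0), np.float64(9.0), np.float64(9.0), np.float64(9.0), np.float64(9.0)]
side 0.008 26 min x at y=20,10,0,-10,-20: [np.float64(-0
[... 297 characters left out ...]
(-0.0031), np.float64(0.0022), np.float64(0.0408), np.float64(0.0435)]
side 0.05 53 min x at y=20,10,0,-10,-20: [np.float64(9.0), np.float64(0.0427), np.float64(0.0412), np.float64(0.0409), np.float64(0.044)]
side 0.065 51 min x at y=20,10,0,-10,-20: [np.float64(9.0), np.float64(0.0453), np.float64(0.0416), np.float64(0.0434), np.float64(0.0457)]
side 0.09 49 min x at y=20,10,0,-10,-20: [np.float64(9.0), np.float64(0.0488), np.float64(0.0449), np.float64(0.0457), np.float64(0.0467)]
tcp lane [ 0.0757 -0.0034] 0.0898 [1.595e+02 1.000e-01 1.086e+02] [ 0.6 -4.2  6.5]
joints [  35.4   14.   -45.    27.6  -12.7 -132.8] shift [0.0171 0.011  0.0032] turn [-0.0009  0.0005 -0.0008] F [ 0.6 -4.2  6.5]
```

The bottle is now within about 3–4° of upright, resting on the floor with its axis at about x=+66 mm. Releasing.

```bash
H="python3 -m handwheel"
$H '[[[0,0,0],[0,0,0]],[[0,0,0],[0,0,0]],[[0,0,0],[0,0,0]],[[0,0,0],[0,0,0]],[[0,0,0],[0,0,0]]]' -1
$H '[[[0,0,0],[0,0,0]],[[0,0,0],[0,0,0]],[[0,0,0],[0,0,0]]]'
python3 - <<'E'
from h import *
look()
c,P=snap("side");save("side8.png",cv2.resize(c[100:260,180:340],None,fx=3.7,fy=3.7,interpolation=cv2.INTER_CUBIC))
E
```

```text
clock: 14.8
tool_pos: [0.5936, 0.1687, 0.0884]
orientation: [159.6, 0.1, 108.6]
force: [0.2, -0.1, 0.3]
opening: 0.0747
clock: 15.05
tool_pos: [0.5937, 0.1687, 0.0885]
orientation: [159.6, 0.1, 108.6]
force: [-1.0, -0.1, 0.1]
opening: 0.087
top 0.008 74 min x at y=20,10,0,-10,-20: [np.float64(-0.0259), np.float64(-0.0269), np.float64(-0.0192), np.float64(0.0112), np.float64(-0.0142)]
top 0.018 37 min x at y=20,10,0,-10,-20: [np.float64(-0.0064), np.float64(0.0005), np.float64(0.006), np.float64(0.0439), np.float64(9.0)]
top 0.028 61 min x at y=20,10,0,-10,-20: [np.float64(-0.0048), np.float64(0.0008), np.float64(0.0048), np.float64(0.0439), np.float64(9.0)]
top 0.05 0 min x at y=20,10,0,-10,-20: [np.float64(9.0), np.float64(9.0), np.float64(9.0), np.float64(9.0), np.float64(9.0)]
top 0.065 0 min x at y=20,10,0,-10,-20: [np.float64(9.0), np.float64(9.0), np.float64(9.0), np.float64(9.0), np.float64(9.0)]
top 0.09 0 min x at y=20,10,0,-10,-20: [np.float64(9.0), np.float64(9.0), np.float64(9.0), np.float64(9.0), np.float64(9.0)]
side 0.008 23 min x at y=20,10,0,-10,-20: [np.float64(-0.0
[... 162 characters left out ...]
np.float64(0.004), np.float64(0.0444), np.float64(9.0)]
side 0.028 64 min x at y=20,10,0,-10,-20: [np.float64(-0.006), np.float64(-0.0022), np.float64(0.0039), np.float64(0.0429), np.float64(0.0468)]
side 0.05 55 min x at y=20,10,0,-10,-20: [np.float64(9.0), np.float64(0.0404), np.float64(0.0395), np.float64(0.0402), np.float64(0.0497)]
side 0.065 54 min x at y=20,10,0,-10,-20: [np.float64(9.0), np.float64(0.0401), np.float64(0.0375), np.float64(0.0389), np.float64(0.0462)]
side 0.09 44 min x at y=20,10,0,-10,-20: [np.float64(9.0), np.float64(0.0408), np.float64(0.0381), np.float64(0.0413), np.float64(0.0464)]
tcp lane [ 0.0751 -0.003 ] 0.0886 [1.596e+02 1.000e-01 1.086e+02] [ 0.6 -0.   0.4]
```

View pics/side8.png

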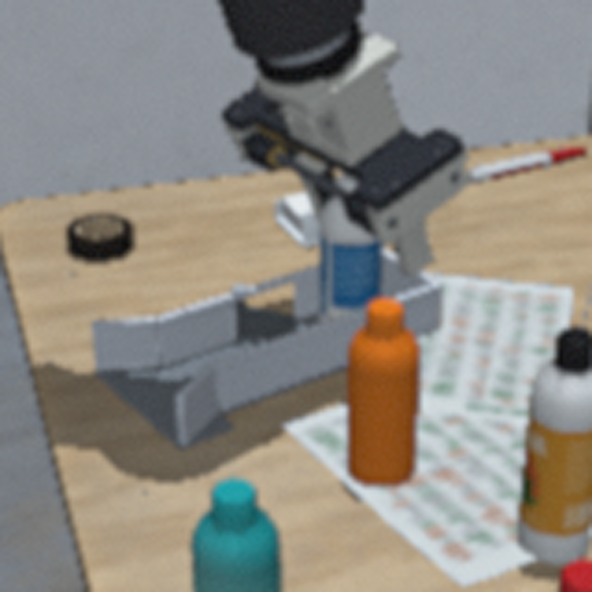

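The bottle stands free and upright in the pocket (about (353,265)), between the open fingers; the force is about zero. Backing off slowly along the tool axis.

```bash
H="python3 -m handwheel"
$H '[[[0,0,-0.015],[0,0,0]],[[0,0,-0.03],[0,0,0]],[[0,0,-0.045],[0,0,0]],[[0,0,-0.06],[0,0,0]],[[0,0,-0.06],[0,0,0]]]'
python3 -c "
from h import *
o=get_obs();print((Rm@(o['tool_pos'][:2]-lp)).round(4))
rel2(.0751-.0175,-.003,.0885+.047,159.6)"
```

```text
clock: 15.62
tool_pos: [0.59, 0.1678, 0.1009]
orientation: [159.5, 0.0, 108.6]
force: [-0.0, 0.0, 0.2]
opening: 0.088
[ 0.0712 -0.0027]
joints [  36.3   12.8  -43.7   24.   -15.2 -129.8] shift [-0.0022 -0.0034 -0.1859] turn [ 0.0001  0.0004 -0.0008] F [-0.   0.   0.2]
```

Tracking well, no contact. Continuing, then straight up.

```bash
H="python3 -m handwheel"
$H '[[[0,0,-0.03],[0,0,0]],[[0,0,-0.06],[0,0,0]],[[0,0,-0.09],[0,0,0]],[[0,0,-0.12],[0,0,0]],[[0,0,-0.15],[0,0,0]]]'
$H '[[[0,0,-0.04],[0,0,0]],[[0,0,-0.08],[0,0,0]],[[0,0,-0.12],[0,0,0]],[[0,0,-0.16],[0,0,0]],[[0,0,-0.2],[0,0,0]]]'
$H '[[[0,0,-0.05],[0,0,0]],[[0,0,-0.12],[0,0,0]],[[0,0,-0.2],[0,0,0]],[[0,0,-0.26],[0,0,0]],[[0,0,-0.3],[0,0,0]]]'
$H '[[[0,0,0],[0,0,0]],[[0,0,0],[0,0,0]],[[0,0,0],[0,0,0]],[[0,0,0],[0,0,0]],[[0,0,0],[0,0,0]]]'
python3 - <<'E'
from h import *
look()
a,_=snap("top");b,_=snap("side")
save("fin.png",np.hstack([cv2.resize(a[140:300,150:350],None,fx=2,fy=2),cv2.resize(b[100:260,180:380],None,fx=2,fy=2)]))
E
```

```text
clock: 16.03
tool_pos: [0.5798, 0.1642, 0.1289]
orientation: [159.6, 0.1, 108.6]
force: [0.2, 0.7, 0.2]
opening: 0.0877
clock: 16.45
tool_pos: [0.5664, 0.1596, 0.1665]
orientation: [159.6, 0.1, 108.6]
force: [-0.3, -0.2, -0.7]
opening: 0.0873
clock: 16.87
tool_pos: [0.5467, 0.1532, 0.2236]
orientation: [159.5, 0.0, 108.6]
force: [0.6, 0.4, 0.1]
opening: 0.0879
clock: 17.28
tool_pos: [0.5467, 0.1529, 0.2208]
orientation: [159.7, 0.1, 108.6]
force: [0.9, -0.0, -0.4]
opening: 0.0876
top 0.008 46 min x at y=20,10,0,-10,-20: [np.float64(-0.015), np.float64(-0.0239), np.float64(0.0063), np.float64(-0.0245), np.float64(-0.009)]
top 0.018 26 min x at y=20,10,0,-10,-20: [np.float64(-0.0053), np.float64(0.0006), np.float64(0.0068), np.float64(0.0482), np.float64(0.0501)]
top 0.028 60 min x at y=20,10,0,-10,-20: [np.float64(-0.005), np.float64(-0.001), np.float64(0.0049), np.float64(0.0493), np.float64(9.0)]
top 0.05 0 min x at y=20,10,0,-10,-20: [np.float64(9.0), np.float64(9.0), np.float64(9.0), np.float64(9.0), np.float64(9.0)]
top 0.065 0 min x at y=20,10,0,-10,-20: [np.float64(9.0), np.flo
[... 397 characters left out ...]
0.0028), np.float64(0.0034), np.float64(9.0), np.float64(9.0)]
side 0.028 63 min x at y=20,10,0,-10,-20: [np.float64(-0.0061), np.float64(0.0), np.float64(0.0023), np.float64(0.0413), np.float64(0.0476)]
side 0.05 48 min x at y=20,10,0,-10,-20: [np.float64(9.0), np.float64(0.0389), np.float64(0.0392), np.float64(0.041), np.float64(0.0469)]
side 0.065 55 min x at y=20,10,0,-10,-20: [np.float64(9.0), np.float64(0.0386), np.float64(0.0392), np.float64(0.0425), np.float64(0.046)]
side 0.09 62 min x at y=20,10,0,-10,-20: [np.float64(9.0), np.float64(0.0395), np.float64(0.0399), np.float64(0.04), np.float64(0.0497)]
tcp lane [ 0.0255 -0.0026] 0.2211 [1.597e+02 1.000e-01 1.086e+02] [ 0.4 -0.8 -0. ]
```

View pics/fin.png

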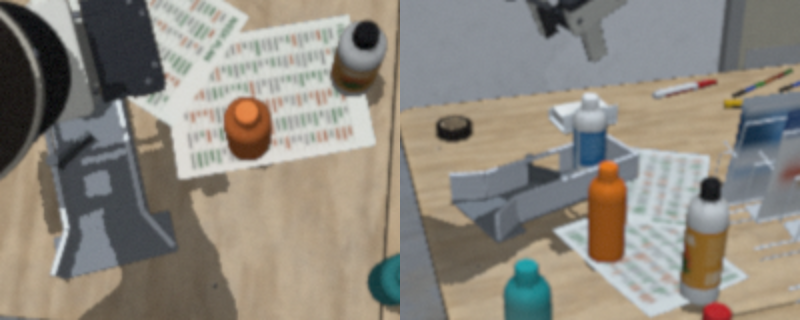

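The bottle stands upright in the pocket (side view, about (590,130)). The gate is shut at about (75,150) in the top view, the gripper is clear, and the other bottles are where they were. The bottle's near side stays at x≈39–41 mm from z=30 to 90 mm, so its axis is vertical at about x=+63 mm.

```bash
python3 -c "
from plant import *
print(close_job())"
```

```text
the job is handed in; nothing more can be done
None
```

The short white-capped bottle is standing upright in the pocket behind the shut gate. I let go of it, moved the gripper clear, and handed the job in at about 17.5 s.

- **What I did:** I gripped the bottle at 86 mm, stood it at the lane entry, released and re-gripped it there, and pushed it through the gate while holding it.
- **Tilt during the push:** The bottle pivoted about 23° in the pads, so its foot lagged and the gate snapped shut only after I pushed about 13 mm further. I righted the bottle by tilting the tool.
- **Sideways drift:** While righting it, the tool drifted about 18 mm sideways near a wrist singularity, with readings up to about 17 N at the wrist. I corrected that before releasing.
- **Last checks:** The side camera puts the bottle's axis vertical at lane x of about +63 mm. The top camera put its lower near edge up to 8 mm further along, at the bottle's side where the arm hid the rest. The gate flap is at its shut position, and the force on the tool was within about 1 N of zero. In the last picture the black-capped bottle had not moved; the red-capped one was almost out of frame, but the arm never went near it.

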